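# Press a bronze bushing home in a snow-blower wheel

### The arm

A 6-joint arm with a two-finger parallel gripper is mounted at the origin on the work surface. World frame = base frame: x ahead of the robot, y to its left, z up, the work surface at z = 0. Lengths are in mm, angles in rad, forces in N, time in s.
With the tool pointing down it reaches from about 275 to 750 mm from the base axis. Payload 10.2 kg.
Tool frame: the origin (TCP) lies at the very end of the fingers, on their centre line; the grasp point (between the pads) lies ctrl.grip_depth behind it (ctrl.grip_depth is the distance from the TCP to the grasp point, in mm); z points along the fingers, y is the direction in which the jaws open and shut (so a half turn about z gives the same grasp; the last joint's range is limited). The gripper opens to 85 mm and grips with 20 to 120 N. Pads are 22 mm wide; open, the fingers measure 114 mm over their backs; the gripper's body (76 mm by 85 mm) begins 54 mm behind the grasp point. The pads swing forward as they close: fully open they stand 13 mm farther back than shut.
Start: joints at [-1.571, 0.313, 1.498, -0, 1.331, -0.223], TCP at [115.991, -512.032, 231.294] pointing down, gripper open.
Joint ranges: [-2.94, 2.94], [-0.97, 2.17], [0.19, 2.56], [-1.23, 4.37], [0.02, 3.11], [-2.88, 2.88]. Speed limits (rad/s): [2.39, 2.39, 3.01, 3.14, 3.14, 3.14].

### API

Orientations are given as a unit quaternion [w, x, y, z].
In Python, from rig import telemetry, eyes, ctrl, nets gives the robot as it stands. The module is installed in compiled form; this text tells all that it offers.
- The arm moves only by the tool drive_tool, never from a script. Its argument "series" is text: rows parted by semicolons, each of 7 numbers parted by spaces: the shift along the tool's x, y, z normalised to -1 to 1, where 1 is 0.12 m, then the turn, a rotation vector about the tool's x, y, z normalised to -1 to 1, where 1 is 0.5 rad, then the opening, from 0 (shut) to 1 (fully open). In form: tx ty tz wx wy wz hand; .... A call has 1 to 20 rows; each row is the pose to reach, as a shift and turn from the pose measured when the call began, along the tool's axes at that moment; what a row does not reach only later rows make up. A row lasts 1/10 s, in which the tool goes at most 50 mm and 8.59 degrees, less where a joint would pass 70% of its speed; a pose out of reach is approached as far as the arm can. A call with a number of a shift or a turn outside -1 to 1 is refused whole. A call with a gripper value outside its range is refused whole. The fingers move at their own pace and stop on an object; "newtons" is the grip in N (left out, the last holds). Time passes only in rows, so rows that repeat a pose let the fingers close. It gives the time, the measured TCP pose, the force and the opening at its end, in the units of the state.
- telemetry.sense(): the state, without advancing time (a new reading comes with each control period).
- eyes.capture(name): name is "scene" or "top" or "wrist"; returns a dict with "frame" (420x560x3 uint8, red, green, blue), "fx", "fy", "cx", "cy" (pixels), "view" (4x4, takes a point from world to camera coordinates). Camera axes: x right, y up, looking along -z (the intrinsics and any distortion apply to the point x, -y, -z); pixel columns grow to the right and rows downward; lengths in mm; the calibration is good to about 2 mm. The wrist camera is an equidistant fisheye: a pixel r from the principal point sees the ray r / f radians off the axis. A picture is of the moment at which its call begins. There is no depth.
- ctrl.finish_job(): hands the job in, once; it reports no verdict.
Trained networks look in a picture, given as the dict that the camera call returned (one of the last four; its "shot" number tells which), for a name from the list of things; names that differ only in an ending like _2 or _b are one class to them, and where a whole thing is asked for, a point or a joint stands for the part that bears it (a point fixed in the world has none). Each returns a list of dicts, best first, with "confidence" (0 to 1); they miss things now and then, are a little off and sometimes report something else, mostly with a low value. They report only what shows in the picture. A call takes as long as a camera call. They do not tell look-alikes from the thing itself.
- nets.spot_in(name, picture): "rect" ([left, top, right, bottom] in pixels, round what is visible of it).
The state is a dict: "time_s": time; "joints": joint angles; "dq": joint speeds; "tau": joint torques, N m; "eef_pos": TCP position; "ee_rot": TCP orientation; "force": force on the tool from outside, world axes, zero at the start; "wrist_torque": the same for the moment, N m; "grip_width": opening from 0.0 (shut) to 1.0 (fully open).
Only numpy, scipy, OpenCV 4.12 (cv2) and the standard library are available. Lean on these libraries where they do the work, as an engineer would, in place of code of your own. Each camera call takes 0.05 s, during which the arm holds its last target. There are 200 camera calls.

### The job

Fit the bronze bushing into the hub insert of the snow-blower wheel: find the bore with its nose, start it squarely, and press it down, driving the old black sleeve ahead of it, until its shoulder bottoms flush on the insert; bear down with about 20 N for half a second to be sure it is home, and never load it with more than 40 N in all, side rubbing included. Then let go of it, and leave the jug, the funnel and the screwdriver where they are.

Things in the scene. Friction and masses are not known exactly. Their poses are not given: they have to be found in the camera images.
- bushing: Loose bronze bushing, 0.2 kg, 54 mm tall, upright on its nose. From below: nose 25 mm diameter, 22 mm long, lowest 3 mm tapering to 21 mm; shoulder disc 40 mm diameter, 6 mm thick; collar 28 mm diameter, 26 mm tall, to hold it by. Its 16 mm hole is solid to the touch. Origin: centre of the nose's lower end, z up the axis.
- shoulder (a point): Centre of the shoulder's underside on the bushing, 22 mm above the nose's end; z up along the bushing's axis.
- wheel: Snow-blower wheel, black tyre and red disc, lying flat, fixed between three wooden chocks (20 mm high, reaching 117 mm from the axis). Tyre 180 mm diameter (lugs to 189), 46 mm high; disc 26 mm high. Origin on its axis at shelf height, z up.
- jug: Closed grey plastic jug with blue cap, 95 x 75 mm, 186 mm tall, bystander; origin at the centre of its underside.
- funnel: Stainless funnel standing mouth down, 120 mm in diameter, 105 mm tall, bystander; origin at the centre of its underside.
- screwdriver: Stubby orange-handled screwdriver lying on the shelf, 110 mm long, bystander; its x axis runs along it.
- hub_top (a point): Point on the wheel's axis level with the insert's face, 4.5 mm from the bore's axis; z up. In the bore is the old black sleeve, its top 6 to 9 mm below the face: the nose goes in freely so far, then drives it down against a steady drag of 9 to 13 N, until after 22 mm in all the shoulder lands on the face. Face and bore are rigid: touch down at 15 mm/s or less.
- clamp_ring: Steel ring fixed in the wheel's middle, 76 mm outside diameter, top 56 mm above the shelf. Origin on the wheel's axis, 26 mm above the shelf. In it is clamped an aluminium hub insert, 57 mm diameter, flat face 60 mm above the shelf, OFF CENTRE: its 26 mm bore, vertical, lies 4.5 mm from the wheel's axis in a direction that changes and that no pose tells (use sight or feel). It cannot be shifted.
Not all that is in view belongs to the job. Of the things that look like the bushing, the smaller one is meant.

How it is judged:
By the outcome, as a careful person would: the job done as asked, in the order asked, and still so for the second after the job is handed in, with the robot touching nothing.
It also fails if it takes over 72 s, if anything falls off the work surface, if the arm or the gripper's body presses on something with over 40 N, if the wrist force passes 120 N, or if a joint passes its speed limit or range.

## Working session

There is one attempt and no reset: what is moved stays moved. The work goes in short steps, Python scripts to look and compute and a tool call to move; the robot and the scene stay as the last step left them, time stands still between calls to the robot, and variables do not carry over. Pictures are saved under pics/ and viewed, about 8 in all and at most 12, crops included, and the job is handed in when it is done.

Besides the shell and the picture viewer there is one more tool, called after "Emit:" in YAML: its name, and indented under it one key for each argument. drive_tool: Moves the arm, as the interface text tells. Scaled input: -1 to 1 covers 0.12 m each way for a shift and 0.5 rad each way for a turn. Its arguments: {"type":"object","properties":{"series":{"type":"string"},"newtons":{"type":"number"}},"required":["series"]}

```bash
mkdir -p pics
cat > h.py <<'E'
import numpy as np, cv2
from rig import telemetry, eyes, ctrl, nets
def pix(c,P):
    P=np.atleast_2d(P); q=(c["view"]@np.c_[P,np.ones(len(P))].T).T[:,:3]*[1,-1,-1]
    if c.get("name")=="wrist":
        r=np.hypot(q[:,0],q[:,1]); th=np.arctan2(r,q[:,2]); s=th/np.maximum(r,1e-9)
        return np.c_[c["cx"]+c["fx"]*q[:,0]*s, c["cy"]+c["fy"]*q[:,1]*s]
    return np.c_[c["cx"]+c["fx"]*q[:,0]/q[:,2], c["cy"]+c["fy"]*q[:,1]/q[:,2]]
def at(c,u,v,z):
    "world point at height z on the pixel's ray"
    x=(u-c["cx"])/c["fx"]; y=(v-c["cy"])/c["fy"]
    if c.get("name")=="wrist":
        t=np.hypot(x,y); d=np.array([x/t*np.sin(t),y/t*np.sin(t),np.cos(t)]) if t>1e-9 else np.array([0,0,1.])
    else: d=np.array([x,y,1.])
    R=c["view"][:3,:3]; o=-R.T@c["view"][:3,3]; w=R.T@(d*[1,-1,-1])
    return o+w*(z-o[2])/w[2]
def cap(n):
    c=eyes.capture(n); c["name"]=n; return c
def save(f,c,box=None,k=1):
    im=c["frame"]
    if box: l,t,r,b=box; im=im[t:b,l:r]
    cv2.imwrite("pics/"+f,cv2.cvtColor(cv2.resize(im,None,fx=k,fy=k,interpolation=cv2.INTER_CUBIC),cv2.COLOR_RGB2BGR))
E
python3 - <<'E'
from h import *
s=telemetry.sense(); print({k:np.round(v,3) for k,v in s.items()}, ctrl.grip_depth)
a=cap("top"); b=cap("scene"); w=cap("wrist")
for c in (a,b,w):
    print(c["name"],{k:c[k] for k in c if k not in("frame","view")}, np.round(c["view"],3).tolist())
    for n in ["bushing","wheel","clamp_ring","jug","funnel","screwdriver"]:
        print(n,[(np.round(d["rect"]).astype(int).tolist(),round(d["confidence"],2)) for d in nets.spot_in(n,c)])
cv2.imwrite("pics/a.png",cv2.cvtColor(cv2.resize(np.vstack([np.hstack([a["frame"],b["frame"]]),np.hstack([w["frame"],w["frame"]*0])]),(800,600),interpolation=cv2.INTER_AREA),cv2.COLOR_RGB2BGR))
E
```

```text
{'time_s': np.float64(0.0), 'joints': array([-1.571,  0.313,  1.498, -0.   ,  1.331, -0.223]), 'dq': array([-0.001,  0.001,  0.001,  0.001, -0.001,  0.001]), 'tau': array([-0.0000e+00, -4.1227e+01, -2.5974e+01, -0.0000e+00,  4.0000e-03,
        0.0000e+00]), 'eef_pos': array([ 115.975, -511.771,  230.727]), 'ee_rot': array([-0.001,  0.994,  0.111,  0.   ]), 'force': array([-0.638,  0.299, -0.31 ]), 'wrist_torque': array([-0.022, -0.06 ,  0.014]), 'grip_width': np.float64(1.006)} 18.700000000000003
top {'fx': 539.7163503883538, 'fy': 539.7163503883538, 'cx': 271.02238244751265, 'cy': 203.35947433102632, 'shot': 1, 'name': 'top'} [[-0.017, -1.0, -0.01, 6.58], [0.996, -0.018, 0.086, -614.987], [-0.086, -0.009, 0.996, -1393.207], [0.0, 0.0, 0.0, 1.0]]
bushing [([240, 217, 252, 225], 0.75), ([272, 211, 292, 232], 0.56)]
wheel [([307, 185, 387, 270], 0.7)]
clamp_ring [([337, 221, 370, 244], 0.58)]
jug [([79, 234, 133, 282], 0.9), ([336, 215, 369, 244], 0.6)]
funnel [([421, 196, 466, 239], 0.72)]
screwdriver [([284, 128, 297, 168], 0.77)]
scene {'fx': 392.86704280810943, 'fy': 392.86704280810943, 'cx': 282.27729942229826, 'cy': 209.14718149275635, 'shot': 2, 'name': 'scene'} [[-0.779, 0.627, 0.013, 493.026], [-0.447, -0.569, 0.69, 223.506], [0.44, 0.532, 0.723, -1303.905], [0.0, 0.0, 0.0, 1.0]]
bushing [([284, 194, 306, 218], 0.87), ([314, 217, 332, 236], 0.58)]
wheel [([221, 145, 297, 196], 0.56)]
clamp_ring [([248, 155, 269, 179], 0.6)]
jug [([437, 245, 502, 332], 0.71)]
funnel [([193, 106, 227, 148], 0.82)]
screwdriver [([210, 232, 246, 254], 0.61)]
wrist {'fx': 325.19226210127806, 'fy': 325.19226210127806, 'cx': 276.1517210162926, 'cy': 211.39405489044364, 'shot': 3, 'name': 'wrist'} [[0.221, -0.975, -0.001, -523.942], [0.938, 0.213, -0.272, 34.031], [0.266, 0.059, 0.962, -379.551], [0.0, 0.0, 0.0, 1.0]]
bushing []
wheel []
clamp_ring []
jug []
funnel []
screwdriver []
```

View pics/a.png

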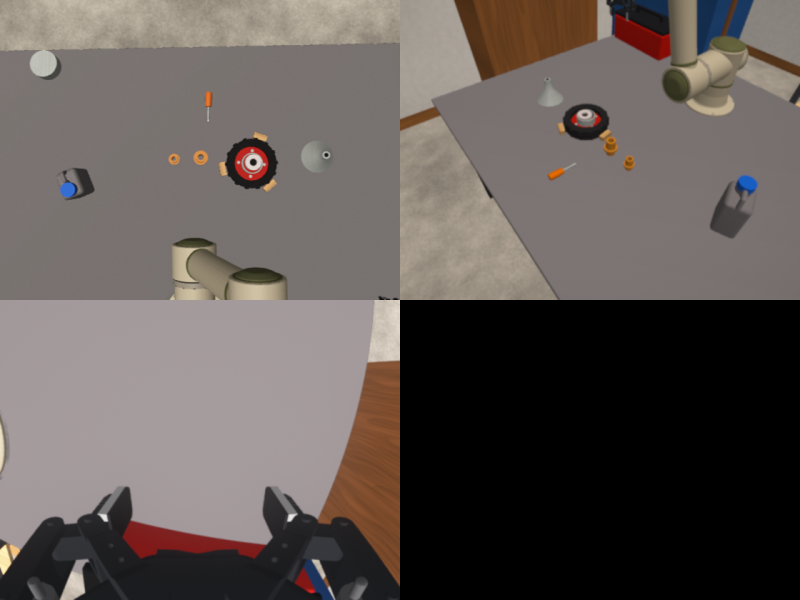

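The overview shows two look-alike bushings. In the top view the smaller is at about (243,222) and the larger at about (281,221). The wheel is at (350,227), the funnel to its right, the jug at lower left and the screwdriver above.

Run:
```python
from h import *
a=cap("top"); b=cap("scene")
for c,bs in ((a,[(232,208,262,238),(264,200,302,240)]),(b,[(308,210,340,244),(280,188,310,224)])):
    for l,t,r,bb in bs:
        h=cv2.cvtColor(c["frame"],cv2.COLOR_RGB2HSV)[t:bb,l:r]
        m=((h[...,0]<22)&(h[...,1]>130)&(h[...,2]>60)); v,u=np.nonzero(m)
        print(c["name"],l+u.min(),l+u.max(),t+v.min(),t+v.max(),m.sum(), [np.round(at(c,l+(u.min()+u.max())/2,t+(v.min()+v.max())/2,z)[:2],1) for z in (27,40)])
for n,z,r in (("wheel",46,[307,185,387,270]),("clamp",58,[337,221,370,244]),("funnel",0,[421,196,466,239]),("jug",100,[79,234,133,282]),("screw",10,[284,128,297,168])):
    print(n,np.round(at(a,(r[0]+r[2])/2,(r[1]+r[3])/2,z)[:2]))
x=a["frame"][175:275,225:395]; y=b["frame"][140:250,215:345]
cv2.imwrite("pics/b.png",cv2.cvtColor(np.vstack([cv2.resize(x,(500,294),interpolation=cv2.INTER_CUBIC),cv2.resize(y,(500,423-120),interpolation=cv2.INTER_CUBIC)]),cv2.COLOR_RGB2BGR))
```

```text
top 236 250 215 229 152 [array([567.2,  70. ]), array([566.6,  69.2])]
top 271 290 211 230 266 [array([569.4, -28.4]), array([568.7, -28.3])]
scene 313 327 218 238 230 [array([564.1,  67.1]), array([572.6,  74.7])]
scene 280 304 188 217 457 [array([561.8, -47.1]), array([570.3, -37.5])]
wheel [ 547. -199.]
clamp [ 534. -214.]
funnel [ 571. -463.]
jug [480. 406.]
screw [765. -59.]
```

View pics/b.png

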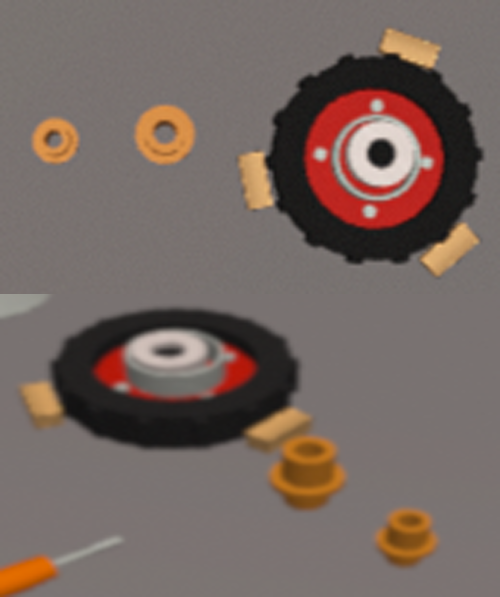

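The meant bushing is the smaller one at top (243,222), scene (320,228). Its measured shoulder is about 37–40 mm across, against about 49 mm for the one at (281,221). It stands at about (567,70). The insert sits visibly off centre in the ring, towards the right of the top view. The tool's yaw suits the grasp, so I'll carry it across at the present height.

Emit:
drive_tool:
  series: "0.47 -0.39 0 0 0 0 1;0.945 -0.78 0 0 0 0 0.7;0.945 -0.78 0 0 0 0 0.7;0.945 -0.78 0 0 0 0 0.7"

```text
time_s: 1.55
eef_pos: [208.3, -392.3, 231.7]
ee_rot: [-0.0, 0.994, 0.113, 0.0]
force: [-0.4, -0.5, -0.4]
grip_width: 0.7
```

Emit:
drive_tool:
  series: "0.945 -0.78 0 0 0 0 0.7;0.945 -0.78 0 0 0 0 0.7;0.945 -0.78 0 0 0 0 0.7;0.945 -0.78 0 0 0 0 0.7"

```text
time_s: 1.95
eef_pos: [299.9, -272.3, 232.1]
ee_rot: [-0.0, 0.993, 0.116, 0.001]
force: [0.2, -0.7, 0.1]
grip_width: 0.702
```

Emit:
drive_tool:
  series: "0.945 -0.78 0 0 0 0 0.7;0.945 -0.78 0 0 0 0 0.7;0.945 -0.78 0 0 0 0 0.7;0.945 -0.78 0 0 0 0 0.7"

```text
time_s: 2.35
eef_pos: [390.7, -151.9, 232.4]
ee_rot: [-0.0, 0.993, 0.119, 0.001]
force: [-0.6, -0.7, -0.3]
grip_width: 0.702
```

Emit:
drive_tool:
  series: "0.945 -0.78 0 0 0 0 0.7;0.945 -0.78 0 0 0 0 0.7;0.945 -0.78 0 0 0 0 0.7;0.945 -0.78 0 0 0 0 0.7"

```text
time_s: 2.75
eef_pos: [480.7, -31.7, 232.5]
ee_rot: [-0.001, 0.993, 0.121, 0.002]
force: [-0.2, -0.2, 0.7]
grip_width: 0.701
```

Emit:
drive_tool:
  series: "0.9 -0.65 0 0 0 0 0.7;0.9 -0.65 0.3 0 0 0 0.7;0.9 -0.65 0.7 0 0 0 0.7;0.9 -0.65 0.85 0 0 0 0.7;0.9 -0.65 0.85 0 0 0 0.7;0.9 -0.65 0.85 0 0 0 0.7"

```text
time_s: 3.35
eef_pos: [567.2, 68.5, 131.5]
ee_rot: [-0.0, 0.993, 0.121, 0.001]
force: [-0.3, -1.4, 1.0]
grip_width: 0.703
```

Run:
```python
from h import *
w=cap("wrist"); s=telemetry.sense(); print(s["eef_pos"],s["ee_rot"],s["force"])
R=w["view"][:3,:3]; print("cam",-R.T@w["view"][:3,3])
print([(np.round(d["rect"],1).tolist(),round(d["confidence"],2)) for d in nets.spot_in("bushing",w)])
im=w["frame"].copy()
for n,z in (("c",54),("s",28),("b",0)): print(n,pix(w,[[567,70,z]]))
w["frame"]=im; save("c.png",w,None,1.4)
np.savez("w.npz",**{k:w[k] for k in w})
```

```text
[567.73038855  68.46024363 132.86613459] [-1.79080919e-04  9.92692003e-01  1.20644426e-01  2.73466360e-03] [-0.38908391  0.40283765  0.21280113]
cam [635.02496291  85.72721849 274.87032051]
[([250.2, 185.3, 300.5, 240.2], 0.93), ([358.9, 202.6, 429.8, 273.5], 0.56)]
c [[274.85428745 222.16537335]]
s [[274.99537405 212.23153643]]
b [[275.12006192 203.49377434]]
```

View pics/c.png

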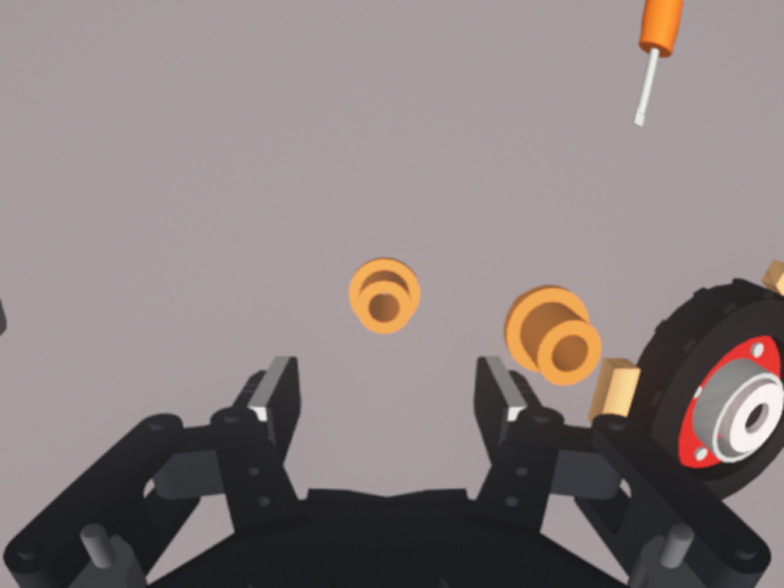

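The small bushing is at (275,209) to (275,219) in wrist pixels, midway between the fingers. It sits about 2 mm farther out than predicted, which is within calibration. The large one is to its right, clear of the fingers, so I'll descend and grip.

Emit:
drive_tool:
  series: "0.012 -0.012 0.25 0 0 0 0.6;0.012 -0.012 0.5 0 0 0 0.6;0.012 -0.012 0.7 0 0 0 0.6;0.012 -0.012 0.8 0 0 0 0.6;0.012 -0.012 0.835 0 0 0 0.6;0.012 -0.012 0.835 0 0 0 0.6;0.012 -0.012 0.835 0 0 0 0.6"

```text
time_s: 4.15
eef_pos: [570.4, 70.2, 34.7]
ee_rot: [0.0, 0.993, 0.121, 0.005]
force: [0.6, 0.3, 1.0]
grip_width: 0.601
```

Emit:
drive_tool:
  series: "0 0 0 0 0 0 0.4;0 0 0 0 0 0 0.2;0 0 0 0 0 0 0.1;0 0 0 0 0 0 0;0 0 0 0 0 0 0;0 0 0 0 0 0 0"
  newtons: 80

```text
time_s: 4.75
eef_pos: [571.3, 70.2, 36.1]
ee_rot: [0.0, 0.993, 0.121, 0.006]
force: [-1.4, -0.3, 7.5]
grip_width: 0.295
```

Run:
```python
from h import *
w=cap("wrist"); s=telemetry.sense(); print(s["eef_pos"],s["ee_rot"],s["force"],s["grip_width"]*85)
save("d.png",w,(120,140,440,380),2.4)
```

```text
[571.25813276  70.18619509  36.15383043] [4.46424546e-04 9.92681324e-01 1.20624371e-01 5.77503686e-03] [-0.69292248  0.34271903  7.1123955 ] 25.14685388305021
```

View pics/d.png

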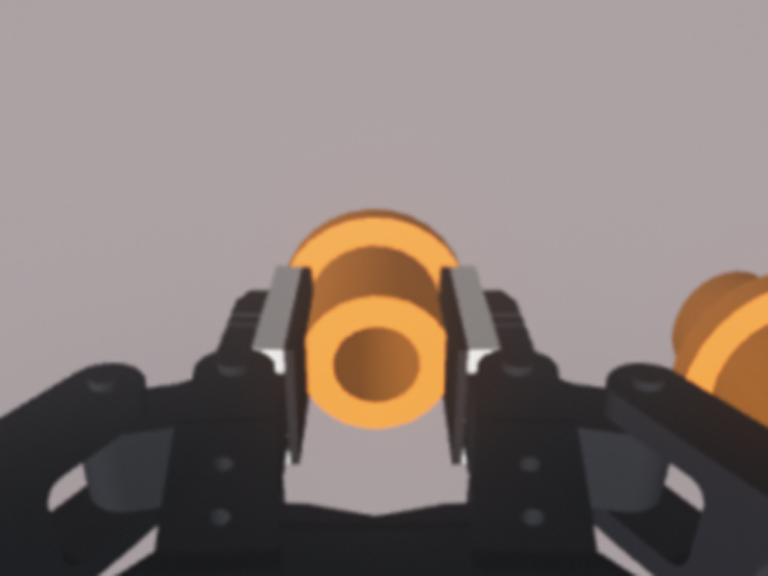

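The collar is gripped between the pads at about 28 mm, with the shoulder just below the fingertips. Now I'll lift it and carry it toward the wheel.

Emit:
drive_tool:
  series: "0 0 -0.1 0 0 0 0;0 0 -0.4 0 0 0 0;0 0 -0.8 0 0 0 0;0 0 -0.95 0 0 0 0;0 0 -0.95 0 0 0 0"
  newtons: 80

```text
time_s: 5.3
eef_pos: [571.2, 70.1, 153.7]
ee_rot: [0.001, 0.993, 0.121, 0.009]
force: [-0.3, -0.2, -2.6]
grip_width: 0.294
```

Emit:
drive_tool:
  series: "-0.2 0.4 0 0 0 0 0;-0.4 0.8 0 0 0 0 0;-0.4 0.8 0 0 0 0 0;-0.4 0.8 0 0 0 0 0"

```text
time_s: 5.7
eef_pos: [546.8, -35.6, 152.1]
ee_rot: [0.001, 0.993, 0.119, 0.008]
force: [-0.4, 1.0, -2.4]
grip_width: 0.296
```

Emit:
drive_tool:
  series: "-0.2 0.4 0 0 0 0 0;-0.4 0.7 0 0 0 0 0;-0.4 0.7 0 0 0 0 0;-0.4 0.7 0 0 0 0 0;-0.4 0.7 0 0 0 0 0"

```text
time_s: 6.2
eef_pos: [520.3, -127.1, 151.2]
ee_rot: [0.0, 0.993, 0.12, 0.007]
force: [0.1, -0.4, -3.0]
grip_width: 0.294
```

Run:
```python
from h import *
w=cap("wrist"); s=telemetry.sense(); print(s["eef_pos"],s["ee_rot"],s["force"],s["grip_width"]*85)
R=w["view"][:3,:3]; print("cam",-R.T@w["view"][:3,3])
for n in ("wheel","clamp_ring"): print(n,[(np.round(d["rect"],1).tolist(),round(d["confidence"],2)) for d in nets.spot_in(n,w)])
save("e.png",w,None,1.4)
```

```text
[ 520.38177571 -127.0455468   151.28379726] [2.53074596e-04 9.92691575e-01 1.20442506e-01 7.54826029e-03] [-0.10976228  0.69741793 -2.51534924] 24.99219310118278
cam [ 586.39276522 -109.96639737  295.32029514]
wheel [([241.5, 79.7, 475.6, 305.9], 0.64)]
clamp_ring [([337.8, 154.2, 429.6, 252.0], 0.74)]
```

View pics/e.png

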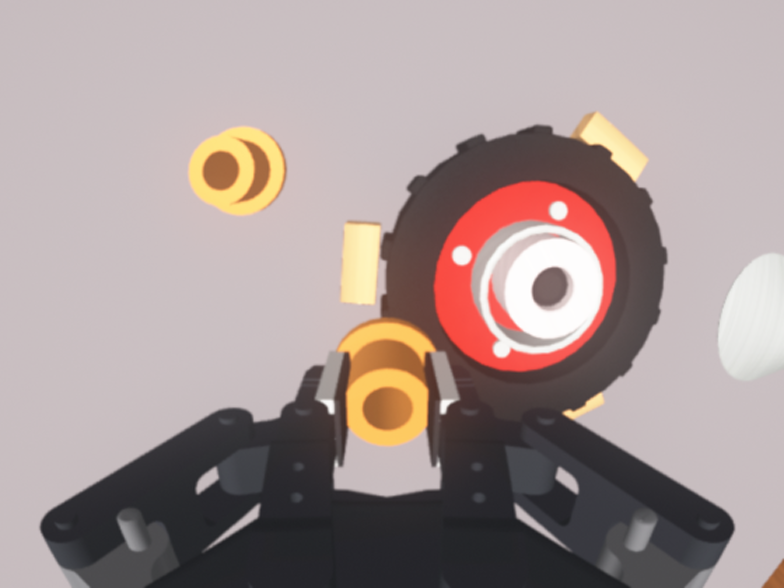

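The wrist view shows the insert's white face, with the bore rim and dark sleeve at about (394,205) in raw pixels. The bushing is held straight, and the ring centre lies left of the bore. I'll rectify the face plane and fit the bore circle.

```bash
cat >> h.py <<'E'
def bore(c,guess,z=60,half=40,k=8,f=None):
    "rectify plane z round guess (k px/mm), fit circles to bore rim and insert rim by radial edges"
    n=2*half*k; g=(np.arange(n)-n/2)/k; X,Y=np.meshgrid(guess[0]+g,guess[1]+g)
    p=pix(c,np.c_[X.ravel(),Y.ravel(),np.full(n*n,z)]).astype(np.float32).reshape(n,n,2)
    im=cv2.remap(c["frame"],p[...,0],p[...,1],cv2.INTER_CUBIC)
    if f: cv2.imwrite("pics/"+f,cv2.cvtColor(im,cv2.COLOR_RGB2BGR))
    gr=cv2.GaussianBlur(cv2.cvtColor(im,cv2.COLOR_RGB2GRAY).astype(np.float32),(0,0),3)
    def fit(R,sign,c0,tol):
        for _ in range(6):
            a=np.linspace(0,2*np.pi,180,endpoint=False); r=np.arange(R-tol,R+tol,.1)
            xs=(n/2+k*(c0[0]-guess[0]+np.outer(np.cos(a),r))).astype(np.float32); ys=(n/2+k*(c0[1]-guess[1]+np.outer(np.sin(a),r))).astype(np.float32)
            d=sign*np.diff(cv2.remap(gr,xs,ys,cv2.INTER_LINEAR),axis=1); i=d.argmax(1); rr=r[i]+.05; ok=d.max(1)>.5*np.median(d.max(1))
            P=np.c_[np.cos(a)*rr,np.sin(a)*rr][ok]
            for _ in range(5):
                A=np.c_[2*P,np.ones(len(P))]; s=np.linalg.lstsq(A,(P**2).sum(1),rcond=None)[0]; rad=np.sqrt(s[2]+s[0]**2+s[1]**2)
                e=abs(np.hypot(*(P-s[:2]).T)-rad); P=P[e<=max(np.percentile(e,90),.3)]
            c0=c0+s[:2]; tol=max(tol*.7,2.5)
        return np.round([*c0,rad,e.mean(),len(P)],2)
    g0=np.array(guess[:2],float); return fit(13,1,g0,5), fit(28.5,-1,g0,5)
E
python3 - <<'E'
from h import *
w=cap("wrist"); t=cap("top")
g=at(w,394,205,60); print("guess",g)
print("wrist",bore(w,g,f="f.png"))
g2=at(t,354.6,227,60); print("top",g2, bore(t,g2))
s=telemetry.sense(); p=s["eef_pos"]; print(p, "collar by cam",at(w,276.4,291.4,p[2]+17.85))
E
```

```text
guess [ 552.41317416 -213.95188106   60.        ]
wrist (array([ 5.5219e+02, -2.1221e+02,  1.0720e+01,  1.4000e-01,  1.1100e+02]), array([ 5.5199e+02, -2.1629e+02,  3.0290e+01,  3.3000e-01,  9.7000e+01]))
top [ 547.62244168 -217.06247659   60.        ] (array([ 547.54, -219.87,   12.04,    0.67,   90.  ]), array([ 5.4955e+02, -2.1944e+02,  2.9990e+01,  4.9000e-01,  5.5000e+01]))
[ 520.26874806 -127.79201795  151.54796989] collar by cam [ 518.44390837 -127.29769786  169.39796989]
```

View pics/f.png

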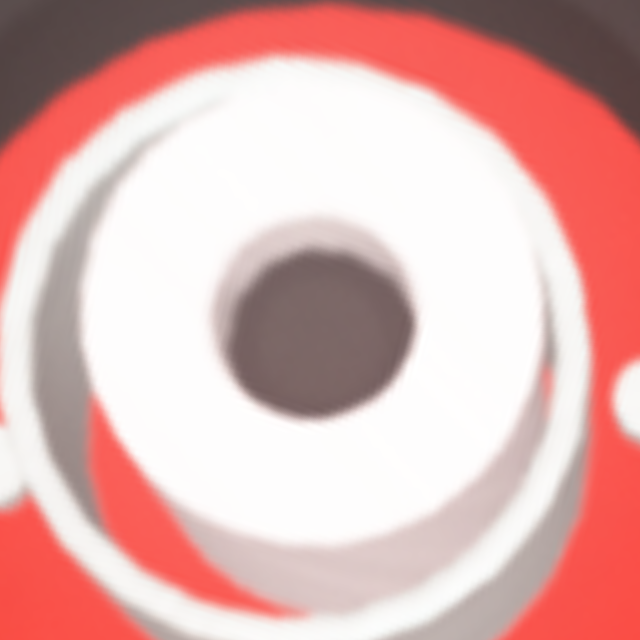

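The bore rim spans 212–416 by 213–420 in the rectified view, which is 25.6 mm across and agrees with 26. Its centre is at about (551.7, −214.3). The wrist camera puts the bushing about 1.6 mm behind the TCP in x, so the TCP should aim at about (553.4, −214.4). I'll hover just above it.

Emit:
drive_tool:
  series: "0.04 0.3 0 0 -0.007 0 0;0.094 0.6 0 0 -0.007 0 0;0.094 0.77 0 0 -0.007 0 0;0.09 0.77 0.15 0 -0.007 0 0;0.09 0.77 0.3 0 -0.007 0 0;0.09 0.77 0.385 0 -0.007 0 0;0.09 0.77 0.385 0 -0.007 0 0;0.09 0.77 0.385 0 -0.007 0 0"

```text
time_s: 7.25
eef_pos: [553.9, -214.8, 106.4]
ee_rot: [0.001, 0.993, 0.12, 0.006]
force: [-0.9, -0.5, -1.4]
grip_width: 0.294
```

Run:
```python
from h import *
w=cap("wrist"); s=telemetry.sense(); print(s["eef_pos"],s["ee_rot"],s["force"])
p=s["eef_pos"]; zs=p[2]-36.15+28
# rectify at face plane and at shoulder-top plane, side by side
out=[]
for z,g in ((60,(551.7,-214.3)),(zs,(551.7,-214.3))):
    n=400;k=5;a=(np.arange(n)-n/2)/k; X,Y=np.meshgrid(g[0]+a,g[1]+a)
    q=pix(w,np.c_[X.ravel(),Y.ravel(),np.full(n*n,z)]).astype(np.float32).reshape(n,n,2)
    out.append(cv2.remap(w["frame"],q[...,0],q[...,1],cv2.INTER_CUBIC))
cv2.imwrite("pics/g.png",cv2.cvtColor(np.hstack(out),cv2.COLOR_RGB2BGR))
```

```text
[ 554.02051651 -214.94603197  106.7961271 ] [0.00123249 0.99271553 0.1202938  0.0066145 ] [-0.35396546  0.10940033 -2.02936853]
```

View pics/g.png

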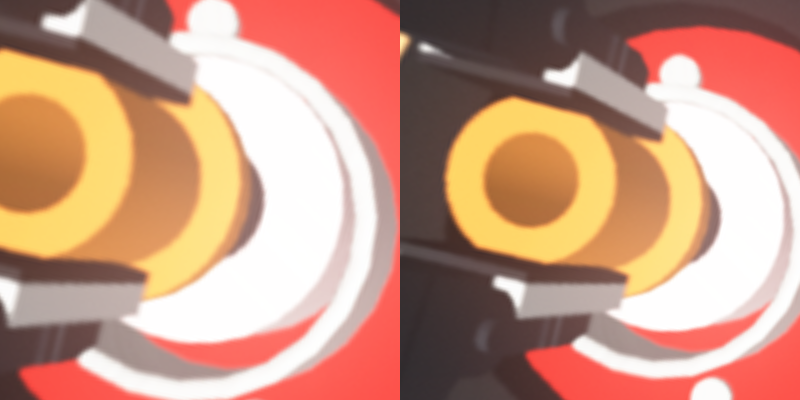

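In the face plane the insert centres on (552.2, −214.2). In the shoulder plane the bushing centres on about (552.3, −214.8). Both agree within about 0.6 mm, well inside the taper's catch. I'll nudge y and go down slowly.

Emit:
drive_tool:
  series: "0 -0.003 0.02 0 0 0 0;0 -0.003 0.04 0 0 0 0;-0.001 -0.003 0.06 0 0 0 0;-0.001 -0.003 0.07 0 0 0 0;-0.001 -0.003 0.08 0 0 0 0;-0.001 -0.003 0.09 0 0 0 0;-0.001 -0.003 0.1 0 0 0 0;-0.001 -0.003 0.11 0 0 0 0;-0.001 -0.003 0.11 0 0 0 0"

```text
time_s: 8.2
eef_pos: [553.9, -214.6, 93.4]
ee_rot: [0.001, 0.993, 0.12, 0.006]
force: [0.4, 0.7, -2.2]
grip_width: 0.293
```

Emit:
drive_tool:
  series: "0 0 0.01 0 0 0 0;0 0 0.02 0 0 0 0;0 0 0.03 0 0 0 0;0 0 0.03 0 0 0 0"

```text
time_s: 8.6
eef_pos: [553.9, -214.8, 89.6]
ee_rot: [0.001, 0.993, 0.12, 0.006]
force: [0.5, -2.0, -2.2]
grip_width: 0.296
```

Emit:
drive_tool:
  series: "0 0 0.01 0 0 0 0;0 0 0.02 0 0 0 0;0 0 0.03 0 0 0 0;0 0 0.03 0 0 0 0"

```text
time_s: 9.0
eef_pos: [554.2, -214.8, 86.9]
ee_rot: [0.002, 0.993, 0.12, 0.007]
force: [-2.7, 0.8, 6.1]
grip_width: 0.295
```

Inside the bore and on the sleeve at about 9 mm deep, with low side force. Pressing on.

Emit:
drive_tool:
  series: "0 0 0.01 0 0 0 0;0 0 0.02 0 0 0 0;0 0 0.03 0 0 0 0;0 0 0.04 0 0 0 0;0 0 0.05 0 0 0 0"

```text
time_s: 9.5
eef_pos: [554.4, -214.8, 82.0]
ee_rot: [0.002, 0.993, 0.12, 0.007]
force: [-3.7, 0.8, 9.1]
grip_width: 0.293
```

Emit:
drive_tool:
  series: "0 0 0.01 0 0 0 0;0 0 0.02 0 0 0 0;0 0 0.03 0 0 0 0;0 0 0.04 0 0 0 0;0 0 0.05 0 0 0 0"

```text
time_s: 10.0
eef_pos: [554.4, -214.8, 77.2]
ee_rot: [0.002, 0.993, 0.12, 0.007]
force: [-5.2, 2.5, 9.7]
grip_width: 0.294
```

Emit:
drive_tool:
  series: "-0.004 -0.002 0.008 0 0 0 0;-0.006 -0.003 0.016 0 0 0 0;-0.006 -0.003 0.024 0 0 0 0;-0.006 -0.003 0.03 0 0 0 0"

```text
time_s: 10.4
eef_pos: [554.1, -214.8, 74.7]
ee_rot: [0.002, 0.993, 0.121, 0.008]
force: [-3.0, 0.3, 8.2]
grip_width: 0.296
```

Emit:
drive_tool:
  series: "0 0 0.008 0 0 0 0;0 0 0.014 0 0 0 0;0 0 0.014 0 0 0 0"

```text
time_s: 10.7
eef_pos: [554.3, -214.8, 74.3]
ee_rot: [0.003, 0.993, 0.121, 0.008]
force: [-4.8, 1.9, 9.1]
grip_width: 0.295
```

Emit:
drive_tool:
  series: "-0.005 -0.002 0.01 0 0 0 0;-0.005 -0.002 0.02 0 0 0 0;-0.005 -0.002 0.02 0 0 0 0;-0.005 -0.002 0.02 0 0 0 0"

```text
time_s: 11.1
eef_pos: [554.2, -214.8, 74.2]
ee_rot: [0.003, 0.993, 0.121, 0.009]
force: [-5.7, 3.4, 16.2]
grip_width: 0.293
```

The shoulder has landed: z stalls at 74.2 against 74.15 expected, and the force is rising. Now I'll square up slightly and bear down at about 20 N for over half a second.

Emit:
drive_tool:
  series: "-0.005 -0.003 0.015 0.005 -0.005 0 0;-0.008 -0.005 0.025 0.01 -0.01 0 0;-0.008 -0.005 0.025 0.01 -0.01 0 0;-0.008 -0.005 0.025 0.01 -0.01 0 0"

```text
time_s: 11.5
eef_pos: [554.2, -214.8, 74.2]
ee_rot: [0.002, 0.993, 0.121, 0.007]
force: [-6.7, 3.1, 20.4]
grip_width: 0.293
```

Emit:
drive_tool:
  series: "-0.005 -0.003 0.025 0 0 0 0;-0.005 -0.003 0.025 0 0 0 0;-0.005 -0.003 0.025 0 0 0 0;-0.005 -0.003 0.025 0 0 0 0;-0.005 -0.003 0.025 0 0 0 0;-0.005 -0.003 0.025 0 0 0 0;-0.005 -0.003 0.025 0 0 0 0;-0.005 -0.003 0.025 0 0 0 0;-0.005 -0.003 0.025 0 0 0 0"

```text
time_s: 12.4
eef_pos: [554.2, -214.8, 74.1]
ee_rot: [0.003, 0.993, 0.121, 0.008]
force: [-7.6, 4.1, 22.5]
grip_width: 0.297
```

Held at 20–22 N for over 0.9 s. Now I'll relax, open and retreat upward.

Emit:
drive_tool:
  series: "0 0 0.005 0 0 0 0;0 0 0 0 0 0 0;0 0 0 0 0 0 0.4;0 0 0 0 0 0 0.6;0 0 0 0 0 0 0.7;0 0 0 0 0 0 0.7;0 0 0 0 0 0 0.7"

```text
time_s: 13.1
eef_pos: [554.2, -214.8, 74.0]
ee_rot: [0.003, 0.993, 0.121, 0.008]
force: [-0.4, -0.1, -0.3]
grip_width: 0.698
```

Emit:
drive_tool:
  series: "0 0 -0.1 0 0 0 0.7;0 0 -0.3 0 0 0 0.7;0 0 -0.6 0 0 0 0.7;0 0 -0.9 0 0 0 0.7;0 0 -0.9 0 0 0 0.7"

```text
time_s: 13.6
eef_pos: [554.1, -215.3, 188.2]
ee_rot: [0.006, 0.993, 0.121, 0.012]
force: [0.0, -0.4, 0.2]
grip_width: 0.7
```

Emit:
drive_tool:
  series: "-0.3 -0.2 0 0 0 0 0.7;-0.6 -0.4 0 0 0 0 0.7;-0.6 -0.4 0 0 0 0 0.7;-0.6 -0.4 0 0 0 0 0.7"

```text
time_s: 14.0
eef_pos: [472.6, -186.1, 186.4]
ee_rot: [0.007, 0.993, 0.121, 0.013]
force: [-0.0, -0.2, -0.0]
grip_width: 0.703
```

Run:
```python
from h import *
w=cap("wrist"); s=telemetry.sense(); print(s["time_s"],s["eef_pos"],s["force"])
b=cap("scene"); x=cv2.resize(b["frame"][130:250,200:340],(467,400),interpolation=cv2.INTER_CUBIC); y=w["frame"][:400,150:480]
cv2.imwrite("pics/i.png",cv2.cvtColor(np.hstack([x,y]),cv2.COLOR_RGB2BGR))
for n,z in (("sh top66",66),("collar92",92)): print(n,pix(w,[[552.2,-214.3,z]]))
for n in ["jug","funnel","screwdriver"]:
    print(n,[np.round(d["rect"]).astype(int).tolist() for d in nets.spot_in(n,b)][:1])
```

```text
14.05 [ 473.35242795 -186.50807502  186.46343432] [0.22123661 0.17073377 0.25066538]
sh top66 [[331.36842891 125.91236472]]
collar92 [[337.78245563 125.65072762]]
jug [[437, 245, 502, 338]]
funnel [[193, 108, 225, 149]]
screwdriver [[210, 231, 246, 254]]
```

View pics/i.png

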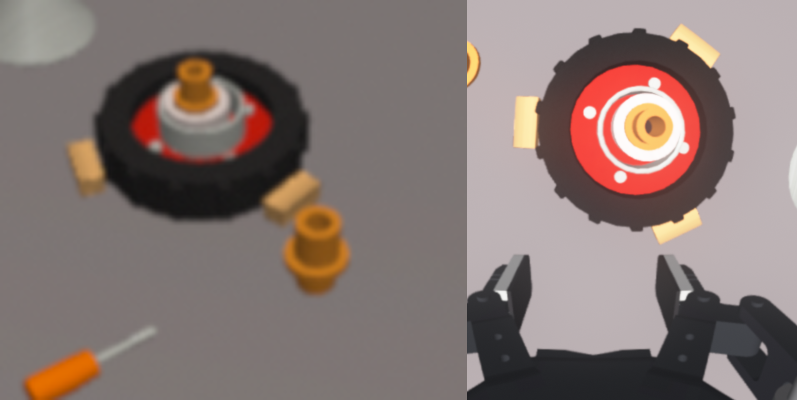

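The bushing stands seated in the insert with its shoulder flat and central on the white face, at wrist pixel (335,126) as predicted. The bystanders haven't moved and the gripper is clear.

```bash
python3 -c "
from rig import ctrl
print(ctrl.finish_job())"
```

```text
the job is handed in; nothing more can be done
None
```

The smaller bronze bushing is fitted in the hub insert and pressed home, and the job is handed in at about 14 s of robot time.

- **Pressing:** It drove the old sleeve down against roughly 10 N. The shoulder bottomed at TCP height 74.2 mm, against 74.15 mm expected.
- **Bearing down:** The two readings 0.9 s apart were 20.4 and 22.5 N downward, with the press command held between them. Side force reached about 9 N, and the largest total I read was about 24 N, so it stayed well under 40 N.
- **Final look:** After letting go, the force read zero and the gripper was clear. The wrist view showed the shoulder sitting flat and central on the insert face. The jug, funnel and screwdriver were where they began, within a few pixels of detector noise.

**Disagreements:**
- The top camera put the bore about 3–4 mm from the wrist camera's figure. I used the wrist camera, and the nose went straight in.
- The tool drifted to a tilt of about 1°. I only partly corrected it before the final press, which probably caused the side force.

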